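# Press a filter cartridge shut in a trigger clamp, release it and tray it

### The job

Work the clamp's trigger until the blue cap is pressed fully home on the filter cartridge and firmly bedded, without crushing it. Then hold the release tab down until the ram has run all the way back, lift the closed cartridge out and lay it in the saddles of the blue foam-lined tray. Move the ram only with trigger and release, and leave the two vials alone.

Things in the scene. Friction and masses are not known exactly. Their poses are not given: they have to be found in the camera images.
- clamp: trigger clamp on a base plate 96x340x12 mm, fixed. Origin: plate centre, underside. +y: ram's way forward; ram axis 50 mm up at x=0. Along y (mm): orange release tab -151, teal trigger, hand grip -15..-2 (137 high), red pad, white V supports 74 and 122 (10 thick, 50 high), jaw 150..168 (74 high); rest 80 high, 44 wide. Grip the cartridge between the V supports; the plate is 38 mm below its axis
- ram: toothed steel bar with a red pad in front. Its frame equals the clamp's at rest: its offset along the clamp's +y is its advance, 0 fully back, 25 to 38 mm when the cap gets home. The pad's face is 15 to 21 mm ahead of its origin (screw-set, unknown), on a spring of 10 N per mm. A pawl holds the ram at every 5 mm; a 3 to 5 N spring pulls it back when released. Not to be pushed by hand
- stop: steel disc 32 mm across, on a screw in the fixed jaw; the cartridge's closed end bears on it. The last user's setting differs each time. Origin: that of the clamp, shifted along y by 0 to -7 mm; the face is 141 mm ahead of this origin, 50 mm up
- trigger (a joint): trigger angle: 0 at rest (leaning 0.175 rad to the clamp's -y), 0.37 at the end; springs back. Hinge along the clamp's x, 55 mm behind its origin, 24 mm up. First 0.1 rad idle, then 0.1 rad moves the ram 4.4 mm; a stroke past 0.34 clicks twice (10 mm). Tip force is 4 to 6 N idle, 8 to 10 N while the cap slides, then climbs: force on the cartridge is about 1.8 x (tip force - 4 N)
- trigger_tip (a point): on the trigger's rear (-y) face, 104 mm from the hinge, 10 mm below the top of the teal handle (24 mm wide, 11 thick, 48 tall). Push here towards the clamp's +y; a full stroke is 38 mm of travel
- release (a joint): angle of the release lever (holding pawl): 0 at rest, 0.32 fully down; frees the ram at about 0.2. Takes 2 N, up to 10 N with the clamp loaded. It catches the ram again when let go, so keep it down until the ram is back (under 1 s)
- release_tab (a point): top of the orange thumb tab (26x26 mm) at the clamp's -y end, about 76 mm up; press straight down, about 15 mm
- cartridge: white round filter cartridge, 30 mm in diameter, barrel 80 mm long, about 120 g, lying in the V supports along the clamp's y. Origin: middle of the barrel, on its axis (its y). Closed end at +40 mm, to bear on the stop; blue cap at the -y end
- cap (a joint): how far the blue cap (30 mm in diameter, flange 8 mm thick) has gone in: 0 stands 14 mm out, 0.014 m is home, flange on the barrel. O-rings hold it with about 7 N anywhere. Bedding the seal wants 12 N or more on the closed cartridge for a moment; above 40 N it cracks: one more full stroke once the cap is home is too much
- tray: light blue tray 132x150x16 mm with grey foam, fixed. Origin: centre of its underside. Four foam saddles (tops 16.5 mm up) form a bed along its y in the middle, open for fingers over the middle 52 mm; a cartridge in it has its axis 23 mm up, along the tray's y, either way round. Foam floor 7 mm up
- vial_1: white vial with a dark lid, 27 mm in diameter, 56 mm tall, upright, left of the clamp's far side; a bystander
- vial_2: white vial with a white lid, 27 mm in diameter, 56 mm tall, upright, behind the clamp on the right; a bystander

How it is judged:
By the outcome, as a careful person would: the job done as asked, in the order asked, and still so for the second after the job is handed in, with the robot touching nothing.
It also fails if it takes over 70 s, if anything falls off the work surface, if the arm or the gripper's body presses on something with over 40 N, if the wrist force passes 120 N, or if a joint passes its speed limit or range.

### The arm

A 6-joint arm with a two-finger parallel gripper is mounted at the origin on a cart in front of the work surface, level with it; the furniture and walls round the work are solid. World frame = base frame: x ahead of the robot, y to its left, z up, the work surface at z = 0. Lengths are in m, angles in rad, forces in N, time in s.
With the tool pointing down it reaches from about 0.35 to 0.85 m from the base axis. Payload 8.1 kg.
Tool frame: the origin (TCP) lies between the finger pads; the fingertips stand 11 mm ahead of it and the grasp point (between the pads) lies 8 mm behind it (robot.tips_ahead is the distance from the TCP to the fingertips, in m); z points along the fingers, y is the line along which they close (so a half turn about z gives the same grasp; the last joint's range is limited). The gripper opens to 93 mm and grips with 3 to 60 N. Pads are 15 mm wide; open, the fingers measure 128 mm over their backs; the gripper's body (75 mm by 188 mm) begins 65 mm behind the grasp point.
Start: joints at [1.238, 0.13, 1.488, -0, 1.523, -0.085], TCP at [0.147, 0.582, 0.23] pointing down, gripper open.
Joint ranges: [-2.96, 2.96], [-0.89, 2.26], [0.02, 2.5], [-1.34, 4.48], [0, 2.73], [-2.66, 2.66]. Speed limits (rad/s): [2.39, 2.39, 2.79, 3.14, 3.14, 3.14].

### API

Orientations are given as a rotation vector (axis times angle).
In Python, from plant import robot gives the robot as it stands. The module is installed in compiled form; this text tells all that it offers.
- The arm moves only by the tool move_arm, never from a script. Its argument "deltas" is one flat list of numbers, 7 for each row, row after row: the shift along the tool's x, y, z in m, then the turn, a rotation vector about the tool's x, y, z in rad, then the opening, from 0 (shut) to 1 (fully open). A call has 1 to 12 rows; each row is the pose to reach, as a shift and turn from the pose commanded when the call began, along the tool's axes at that moment; what a row does not reach only later rows make up. A row lasts 1/8 s, in which the tool goes at most 62.5 mm and 10.7 degrees, less where a joint would pass 70% of its speed; a pose out of reach is approached as far as the arm can. A call with a gripper value outside its range is refused whole. The fingers move at their own pace and stop on an object; "squeeze" is the grip in N (left out, the last holds). Time passes only in rows, so rows that repeat a pose let the fingers close. It gives the time, the measured TCP pose, the force, the opening and the grip force at its end, in the units of the state.
- robot.read_state(): the state, without advancing time (a new reading comes with each control period).
- robot.read_camera(name): name is "side" or "top" or "wrist"; returns (picture, depth): 420x560x3 uint8, red, green, blue; 420x560 float32, m along the optical axis (not along the pixel's ray), 0 where there is no reading.
- robot.camera_model(name): a dict with "K" (3x3 intrinsics, pixels), "k1" (the pictures are not rectified: a ray, as slopes to the right and down, at radius r is drawn at 1 + k1 r^2 times it, then the intrinsics apply), "R" (3x3) and "t" (3): a world point X has camera coordinates R X + t; the wrist camera has in their place "tool_from_camera" (4x4, takes a point from camera to tool coordinates, whose origin is the TCP and whose axes are the flange's). Camera axes: x right, y down, z forward; pixel columns grow to the right and rows downward; lengths in m; the calibration is good to about 2 mm. A picture is of the moment at which its call begins: read the wrist's pose just before it. camera_model takes no time and is no camera call.
- robot.close_job(): hands the job in; it is judged then, once.
Trained networks look in the newest picture that a camera, given by its name, has taken for a name from the list of things; names that differ only in an ending like _2 or _b are one class to them, and where a whole thing is asked for, a point or a joint stands for the part that bears it (a point fixed in the world has none). Each returns a list of dicts, best first, with "confidence" (0 to 1); they miss things now and then, are a little off and sometimes report something else, mostly with a low value. They report only what shows in the picture. A call takes as long as a camera call.
- robot.recognise(camera, label): "uv" ([column, row] in pixels, amid what is visible of it).
The state is a dict: "t": time; "q": joint angles; "dq": joint speeds; "joint_torque": joint torques, N m; "tool_pos": TCP position; "orientation": TCP orientation; "force": force on the tool from outside, world axes, zero at the start; "wrist_torque": the same for the moment, N m; "opening": finger opening in m; "gripper_force": force on a finger pad.
Only numpy, scipy, OpenCV 4.12 (cv2) and the standard library are available. Lean on these libraries where they do the work, as an engineer would, in place of code of your own. Each camera call takes 0.05 s, during which the arm holds its last target. There are 200 camera calls.

## Working session

There is one attempt and no reset: what is moved stays moved. The work goes in short steps, Python scripts to look and compute and a tool call to move; the robot and the scene stay as the last step left them, time stands still between calls to the robot, and variables do not carry over. Pictures are saved under pics/ and viewed, at most 10 in all, crops included, and the job is handed in when it is done.

Besides the shell and the picture viewer there is one more tool, called after "Request:" as a command line: name --argument value ..., lists and objects as JSON in quotes. move_arm: Moves the arm, as the interface text tells. Its arguments: {"type":"object","properties":{"deltas":{"type":"array","items":{"type":"number"}},"squeeze":{"type":"number"}},"required":["deltas"]}

```bash
mkdir -p pics
cat > h.py <<'E'
import numpy as np, cv2
from plant import robot
from scipy.spatial.transform import Rotation as Rn
def cam(n):
    s=robot.read_state(); im,d=robot.read_camera(n); m=robot.camera_model(n)
    K=np.array(m['K'])
    if n=='wrist':
        T=np.eye(4);T[:3,:3]=Rn.from_rotvec(s['orientation']).as_matrix();T[:3,3]=s['tool_pos']
        T=T@np.array(m['tool_from_camera'])
    else:
        R=np.array(m['R']);T=np.eye(4);T[:3,:3]=R.T;T[:3,3]=-R.T@np.array(m['t'])
    return im,d,K,m['k1'],T
def rays(K,k1,uv):
    uv=np.atleast_2d(np.array(uv,float))
    return cv2.undistortPoints(uv[:,None],K,np.array([k1,0,0,0.]))[:,0] 
def pts(c,uv=None):
    im,d,K,k1,T=c
    if uv is None:
        v,u=np.mgrid[:d.shape[0],:d.shape[1]];uv=np.c_[u.ravel(),v.ravel()]
    uv=np.atleast_2d(uv); r=rays(K,k1,uv)
    z=d[np.round(uv[:,1]).astype(int),np.round(uv[:,0]).astype(int)]
    P=np.c_[r*z[:,None],z]
    P[z==0]=np.nan
    return P@T[:3,:3].T+T[:3,3]
def proj(c,X):
    im,d,K,k1,T=c
    P=(np.atleast_2d(X)-T[:3,3])@T[:3,:3]; r=P[:,:2]/P[:,2:]
    r=r*(1+k1*(r**2).sum(1,keepdims=True))
    return r@K[:2,:2].T+K[:2,2]
def save(n,c): cv2.imwrite(n,c[0][:,:,::-1])
E
cat > a.py <<'E'
from h import *
for n in ['side','top']:
    c=cam(n); save(f'pics/{n}0.png',c); np.savez(f'{n}0.npz',im=c[0],d=c[1],K=c[2],k1=c[3],T=c[4])
    print(n,c[4].round(3).tolist(),c[2].round(1).tolist(),c[3])
    for l in ['clamp','ram','stop','trigger','trigger_tip','release_tab','cartridge','cap','tray','vial_1']:
        for o in robot.recognise(n,l)[:2]: 
            uv=o['uv'];print(l,np.round(uv),round(o['confidence'],2),pts(c,[uv]).round(3))
print(robot.read_state())
E
python3 a.py
```

```text
side [[-0.961, -0.109, 0.254, 0.295], [-0.276, 0.423, -0.863, 1.095], [-0.014, -0.899, -0.437, 0.625], [0.0, 0.0, 0.0, 1.0]] [[541.0, 0.0, 279.4], [0.0, 541.0, 208.8], [0.0, 0.0, 1.0]] -0.012408004487946135
clamp [277. 292.] 0.8 [[0.552 0.247 0.013]]
clamp [229. 323.] 0.49 [[0.587 0.412 0.055]]
ram [275. 271.] 0.5 [[0.554 0.25  0.062]]
stop [228. 322.] 0.54 [[0.589 0.414 0.057]]
stop [236. 231.] 0.29 [[0.699 0.072 0.037]]
trigger [290. 232.] 0.81 [[0.545 0.174 0.108]]
trigger_tip [294. 239.] 0.94 [[0.536 0.177 0.095]]
trigger_tip [277. 290.] 0.66 [[0.553 0.243 0.014]]
release_tab [302. 232.] 0.71 [[0.538 0.102 0.072]]
cartridge [258. 291.] 0.57 [[0.564 0.324 0.064]]
cap [272. 277.] 0.47 [[0.553 0.272 0.064]]
tray [324. 208.] 0.9 [[ 0.542 -0.156  0.009]]
vial_1 [178. 311.] 0.78 [[0.699 0.379 0.032]]
vial_1 [234. 233.] 0.73 [[0.704 0.074 0.033]]
top [[0.021, -0.983, 0.184, 0.375], [-1.0, -0.02, 0.006, 0.076], [-0.002, -0.184, -0.983, 1.154], [0.0, 0.0, 0.0, 1.0]] [[504.9, 0.0, 282.4], [0.0, 504.9, 205.1], [0.0, 0.0, 1.0]] -0.04591547021719413
clamp [219. 218.] 0.89 [[0.545 0.219 0.078]
[... 470 characters left out ...]
44]]
{'t': 1.1, 'q': array([ 1.23760366e+00,  1.30366700e-01,  1.48819554e+00,  6.28323373e-06,
        1.52298437e+00, -8.53870068e-02]), 'dq': array([ 4.57462213e-04,  1.32522542e-03,  1.61106347e-03, -4.39115187e-04,
        7.40261053e-06,  6.76756163e-04]), 'joint_torque': array([-2.35477739e-03, -5.59784710e+01, -4.92054927e+01,  7.68525526e-02,
        2.29787605e-02, -7.95603796e-05]), 'tool_pos': array([0.1471399 , 0.58169421, 0.22965758]), 'orientation': array([3.88257071e-01, 3.11750530e+00, 7.27919937e-05]), 'force': array([-0.10502811, -0.027467  ,  0.48314597]), 'wrist_torque': array([ 0.02465174, -0.04189779, -0.00390621]), 'gripper_force': 0.0, 'opening': 0.09305887856251824}
```

View pics/side0.png

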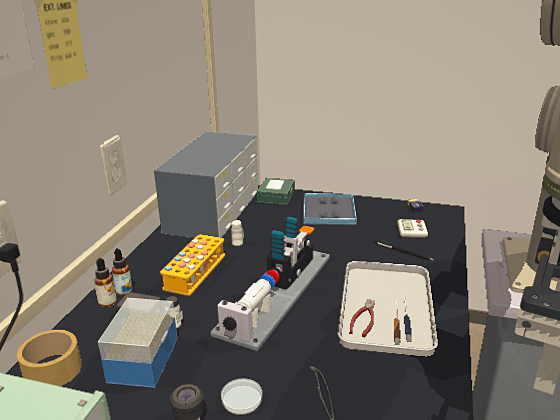

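View pics/top0.png

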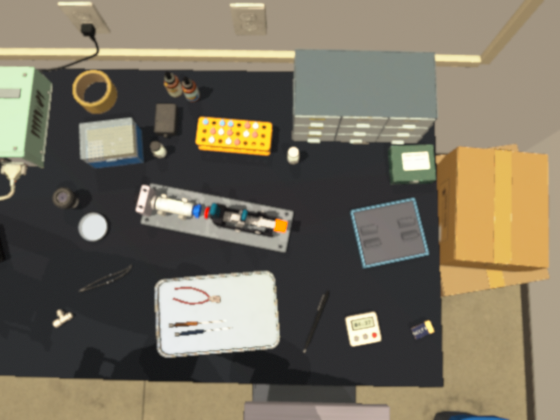

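The side view shows the clamp with trigger at about (290,232), tab (305,231), blue cap (272,277) and jaw (235,322). The top view shows its axis running from the tab (280,226) to the jaw (143,200), with the tray at (390,232). Next I fit the poses from depth.

```bash
cat > b.py <<'E'
from h import *
for n in ['top','side']:
    z=np.load(f'{n}0.npz'); c=(z['im'],z['d'],z['K'],float(z['k1']),z['T'])
    P=pts(c); C=c[0].reshape(-1,3).astype(int)
    ok=~np.isnan(P[:,0])
    def sel(x0,x1,y0,y1,z0,z1): return ok&(P[:,0]>x0)&(P[:,0]<x1)&(P[:,1]>y0)&(P[:,1]<y1)&(P[:,2]>z0)&(P[:,2]<z1)
    print(n,'table z',np.median(P[sel(.4,.7,-.05,.05,-.03,.03),2]))
    for nm,box in [('plate',(.46,.66,.06,.45,.007,.02)),('tray',(.42,.64,-.26,-.04,.004,.03))]:
        m=sel(*box)
        if nm=='plate': m&=(C.max(1)-C.min(1)<40)
        mm=np.zeros(c[1].shape,np.uint8);mm[m.reshape(mm.shape)]=1
        nl,lab,st,_=cv2.connectedComponentsWithStats(mm); k=1+np.argmax(st[1:,4]); q=P[(lab==k).ravel()] if nm=='tray' else P[m]
        r=cv2.minAreaRect((q[:,:2]*1000).astype(np.float32)); print(nm,r,len(q),np.median(q[:,2]))
    r_,g_,b_=C.T
    for nm,m in [('orange',(r_>200)&(g_>90)&(g_<160)&(b_<80)&sel(.5,.58,.06,.16,.03,.12)),
       ('teal',(b_>r_+40)&(g_>r_+30)&sel(.49,.62,.1,.25,.08,.2)),
       ('blue',(b_>r_+80)&(b_>g_+60)&sel(.52,.62,.2,.35,.03,.1)),('red',(r_>g_+90)&(r_>b_+90)&sel(.52,.62,.2,.35,.03,.1)),
       ('white',(C.min(1)>150)&sel(.52,.62,.28,.40,.055,.1))]:
        if m.sum(): print(nm,m.sum(),np.median(P[m],0).round(4),P[m].min(0).round(3),P[m].max(0).round(3))
E
python3 b.py
```

```text
top table z -0.0003517508315352691
plate ((556.4197387695312, 234.22019958496094), (340.65069580078125, 102.4752426147461), 80.46196746826172) 3555 0.011615077005416197
tray ((532.3504028320312, -160.30873107910156), (134.75106811523438, 150.34014892578125), 13.1829252243042) 3432 0.007858441241437086
orange 27 [0.5322 0.0763 0.0732] [0.521 0.072 0.039] [0.553 0.1   0.078]
teal 109 [0.5509 0.2207 0.135 ] [0.536 0.155 0.127] [0.568 0.231 0.139]
blue 68 [0.5646 0.2722 0.0608] [0.551 0.266 0.054] [0.578 0.28  0.067]
red 38 [0.5602 0.2501 0.0611] [0.549 0.246 0.052] [0.573 0.255 0.068]
white 657 [0.576  0.3428 0.0648] [0.555 0.282 0.055] [0.616 0.4   0.08 ]
side table z 0.000998583128302477
plate ((555.1474609375, 236.3360595703125), (343.8330383300781, 97.07211303710938), 79.4141616821289) 2297 0.01255751207875011
tray ((529.5367431640625, -160.83531188964844), (132.06619262695312, 164.1248779296875), 12.572162628173828) 1483 0.009047367575593546
orange 69 [0.5303 0.0909 0.0751] [0.517 0.075 0.071] [0.545 0.103 0.078]
teal 412 [0.5502 0.2293 0.1176] [0.532 0.159 0.081] [0.568 0.236 0.139]
blue 85 [0.5573 0.2754 0.0605] [0.549 0.267 0.041] [0.577 0.282 0.067]
red 82 [0.555  0.2543 0.0579] [0.547 0.23  0.039] [0.575 0.259 0.066]
white 613 [0.5724 0.346  0.0652] [0.552 0.286 0.055] [0.614 0.4   0.079]
```

```bash
cat >> h.py <<'E'
CO=np.array([.556,.235]);CA=np.radians(80.0)   # clamp origin, heading of +y
def cl(x,y,z,co=CO,a=CA):  # clamp->world
    return np.r_[co+x*np.array([np.sin(a),-np.cos(a)])+y*np.array([np.cos(a),np.sin(a)]),z]
def delta(X,ang):  # world TCP target, heading of tool x, tool straight down
    s=robot.read_state();R=Rn.from_rotvec(s['orientation'])
    p=np.radians(ang)/2;G=Rn.from_rotvec(np.pi*np.array([np.cos(p),np.sin(p),0]))
    return R.inv().apply(np.array(X)-s['tool_pos']).round(4),(R.inv()*G).as_rotvec().round(4)
E
python3 -c "
from h import *
m=robot.camera_model('wrist');print(np.round(m['tool_from_camera'],3),m['K'],m['k1'])
print(cl(0,0,.33),delta(cl(0,-10e-3,.33),80))"
```

```text
[[-0.001 -0.971 -0.239  0.066]
 [ 1.    -0.001 -0.001 -0.001]
 [ 0.001 -0.239  0.971 -0.153]
 [ 0.     0.     0.     1.   ]] [[335.46984742   0.         281.97056848]
 [  0.         335.46984742 206.32293185]
 [  0.           0.           1.        ]] -0.08463247996165232
[0.556 0.235 0.33 ] (array([-0.4821, -0.2458, -0.1004]), array([ 0.    , -0.    ,  1.4975]))
```

Request:
move_arm --deltas '[-0.05, -0.025, -0.02, 0, 0, 0.16, 1, -0.1, -0.05, -0.04, 0, 0, 0.32, 1, -0.15, -0.075, -0.06, 0, 0, 0.48, 1, -0.2, -0.1, -0.08, 0, 0, 0.64, 1, -0.25, -0.125, -0.1, 0, 0, 0.8, 1, -0.3, -0.15, -0.1, 0, 0, 0.96, 1, -0.35, -0.175, -0.1, 0, 0, 1.12, 0.5, -0.4, -0.2, -0.1, 0, 0, 1.28, 0, -0.45, -0.225, -0.1, 0, 0, 1.44, 0, -0.482, -0.246, -0.1, 0, 0, 1.4975, 0, -0.482, -0.246, -0.1, 0, 0, 1.4975, 0]'

```text
t: 2.48
tool_pos: [0.5555, 0.2226, 0.329]
orientation: [2.411, 2.014, -0.002]
force: [-1.0, 0.8, 0.6]
opening: 0.0473
gripper_force: 0.0
```

```bash
cat > c.py <<'E'
from h import *
import sys
k=sys.argv[1]
c=cam('wrist'); save(f'pics/w{k}.png',c); np.savez(f'w{k}.npz',im=c[0],d=c[1],K=c[2],k1=c[3],T=c[4])
print(robot.read_state()['tool_pos'])
for l in ['ram','stop','trigger_tip','release_tab','cartridge','cap']:
    for o in robot.recognise('wrist',l)[:2]:
        uv=o['uv'];print(l,np.round(uv),round(o['confidence'],2),pts(c,[uv]).round(3))
P=pts(c);C=c[0].reshape(-1,3).astype(int);ok=~np.isnan(P[:,0])
def sel(x0,x1,y0,y1,z0,z1): return ok&(P[:,0]>x0)&(P[:,0]<x1)&(P[:,1]>y0)&(P[:,1]<y1)&(P[:,2]>z0)&(P[:,2]<z1)
m=sel(.46,.66,.05,.45,.007,.018)&(C.max(1)-C.min(1)<40)
print('plate',cv2.minAreaRect((P[m,:2]*1000).astype(np.float32)),np.median(P[m,2]),'table',np.median(P[sel(.4,.7,.05,.4,-.01,.005),2]))
r_,g_,b_=C.T
inv=lambda X:np.c_[(X[:,:2]-CO)@np.array([[np.sin(CA),np.cos(CA)],[-np.cos(CA),np.sin(CA)]]),X[:,2]]
Q=np.full(P.shape,np.nan);Q[ok]=inv(P[ok])
for nm,m in [('orange',(r_>180)&(g_>70)&(g_<170)&(b_<80)&sel(.49,.58,.05,.16,.05,.12)),
   ('teal',(b_>r_+40)&(g_>r_+30)&sel(.49,.62,.1,.25,.08,.2)),
   ('blue',(b_>r_+80)&(b_>g_+60)&sel(.52,.62,.2,.35,.05,.1)),('red',(r_>g_+90)&(r_>b_+90)&sel(.52,.62,.2,.35,.05,.1)),
   ('white',(C.min(1)>140)&sel(.52,.62,.28,.41,.045,.1))]:
    if m.sum(): print(nm,m.sum(),'clampframe med',np.median(Q[m],0).round(4),Q[m].min(0).round(3),Q[m].max(0).round(3))
E
python3 c.py 1
```

```text
[0.55454292 0.22405678 0.32925307]
ram [286. 161.] 0.96 [[0.563 0.241 0.056]]
stop [281.  46.] 0.55 [[0.582 0.377 0.054]]
trigger_tip [285. 224.] 0.7 [[0.55  0.17  0.098]]
cartridge [285.  98.] 0.73 [[0.576 0.315 0.064]]
cartridge [285. 268.] 0.35 [[0.537 0.103 0.072]]
cap [288. 133.] 0.71 [[0.572 0.274 0.056]]
plate ((558.2310180664062, 232.87191772460938), (340.4981994628906, 96.6135482788086), 79.85755157470703) 0.010155087104695926 table -0.0017327437561396875
orange 191 clampframe med [ 0.0022 -0.1454  0.073 ] [-0.01  -0.154  0.071] [ 0.014 -0.138  0.076]
teal 576 clampframe med [ 0.0023 -0.0656  0.1326] [-0.01  -0.08   0.088] [ 0.014 -0.004  0.137]
blue 207 clampframe med [0.003  0.0379 0.0599] [-0.011  0.033  0.051] [0.017 0.048 0.065]
red 127 clampframe med [0.0029 0.0158 0.0593] [-0.01   0.011  0.052] [0.014 0.019 0.063]
white 2467 clampframe med [0.0021 0.1109 0.0627] [-0.027  0.049  0.045] [0.032 0.172 0.077]
```

View pics/w1.png

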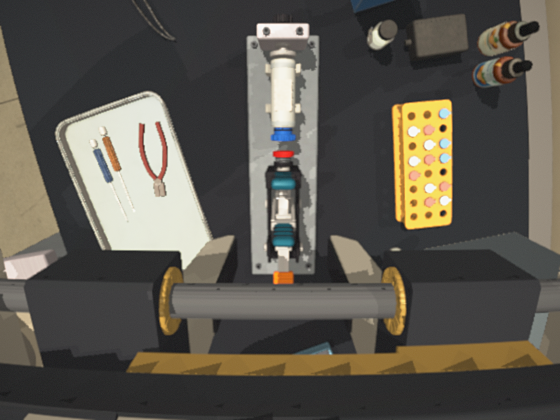

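The wrist view shows the clamp upright in the picture: cartridge at (285,95), cap (285,135), red pad (284,155), trigger (285,235), tab (284,278). It all agrees with the fit, so I go behind the trigger.

```bash
sed -i 's/CO=np.array(\[.556,.235\])/CO=np.array([.557,.234])/' h.py; python3 -c "
from h import *
print(delta(cl(0,-.11,.133),80), robot.read_state()['opening'])"
```

```text
(array([-0.1016,  0.0018,  0.1969]), array([ 0.0003, -0.0003,  0.002 ])) 0.019727069446215658
```

Request:
move_arm --deltas '[-0.05, 0.001, 0, 0, 0, 0, 0, -0.1, 0.001, 0.01, 0, 0, 0, 0, -0.1, 0.001, 0.06, 0, 0, 0, 0, -0.1, 0.001, 0.11, 0, 0, 0, 0, -0.1, 0.001, 0.15, 0, 0, 0, 0, -0.1, 0.001, 0.18, 0, 0, 0, 0, -0.1, 0.001, 0.197, 0, 0, 0, 0, -0.1, 0.001, 0.197, 0, 0, 0, 0, -0.1, 0.001, 0.197, 0, 0, 0, 0]' --squeeze 20

```text
t: 3.95
tool_pos: [0.5387, 0.1267, 0.1343]
orientation: [2.405, 2.019, 0.003]
force: [-0.2, -1.3, -0.2]
opening: 0.0009
gripper_force: 0.0
```

```bash
cat > s.py <<'E'
from h import *
s=robot.read_state();d=np.array([np.cos(CA),np.sin(CA)]);e=np.array([np.sin(CA),-np.cos(CA)])
p=s['tool_pos'][:2]-CO
print('t',round(s['t'],2),'clamp y',(p@d).round(4),'x',(p@e).round(4),'z',s['tool_pos'][2].round(4),'F_y',(s['force'][:2]@d).round(2),'Fz',s['force'][2].round(2),'op',round(s['opening'],4))
E
python3 s.py
```

```text
t 3.95 clamp y -0.1089 x 0.0006 z 0.1343 F_y -1.34 Fz -0.18 op 0.0009
```

Request:
move_arm --deltas '[0.012, 0, 0, 0, 0, 0, 0, 0.016, 0, 0, 0, 0, 0, 0, 0.018, 0, 0, 0, 0, 0, 0, 0.018, 0, 0, 0, 0, 0, 0]'

```text
t: 4.45
tool_pos: [0.5408, 0.1442, 0.1327]
orientation: [2.406, 2.02, -0.0]
force: [-0.3, -1.2, -0.6]
opening: 0.0002
gripper_force: 0.0
```

Request:
move_arm --deltas '[0.005, 0, 0, 0, 0, 0, 0, 0.006, 0, 0, 0, 0, 0, 0, 0.006, 0, 0, 0, 0, 0, 0]'

```text
t: 4.82
tool_pos: [0.542, 0.1497, 0.1328]
orientation: [2.406, 2.019, -0.0]
force: [-1.4, -3.0, 1.8]
opening: 0.0004
gripper_force: 1.3
```

Request:
move_arm --deltas '[0.006, 0, 0, 0, 0, 0, 0, 0.012, 0, 0, 0, 0, 0, 0, 0.018, 0, 0, 0, 0, 0, 0, 0.024, 0, 0, 0, 0, 0, 0, 0.03, 0, 0, 0, 0, 0, 0, 0.034, 0, 0, 0, 0, 0, 0, 0.034, 0, 0, 0, 0, 0, 0]'

```text
t: 5.7
tool_pos: [0.548, 0.1833, 0.1323]
orientation: [2.406, 2.019, -0.001]
force: [1.0, -4.9, 0.7]
opening: 0.0006
gripper_force: 2.6
```

```bash
python3 s.py
```

```text
t 5.7 clamp y -0.0515 x -0.0001 z 0.1323 F_y -4.66 Fz 0.69 op 0.0006
```

Request:
move_arm --deltas '[0.002, 0, 0, 0, 0, 0, 0, 0.002, 0, 0, 0, 0, 0, 0]'

```text
t: 5.95
tool_pos: [0.5482, 0.1849, 0.1322]
orientation: [2.406, 2.019, -0.002]
force: [0.6, -6.7, -0.6]
opening: 0.0004
gripper_force: 2.9
```

Request:
move_arm --deltas '[0.002, 0, 0, 0, 0, 0, 0, 0.002, 0, 0, 0, 0, 0, 0]'

```text
t: 6.2
tool_pos: [0.5484, 0.1856, 0.1321]
orientation: [2.405, 2.017, -0.005]
force: [-0.6, -12.0, 0.2]
opening: 0.0
gripper_force: 5.7
```

End stop felt at TCP clamp-y −0.049. I back off and verify the ram.

Request:
move_arm --deltas '[-0.015, 0, 0, 0, 0, 0, 0, -0.03, 0, 0, 0, 0, 0, 0, -0.042, 0, 0, 0, 0, 0, 0, -0.042, 0, 0, 0, 0, 0, 0]'

```text
t: 6.7
tool_pos: [0.5411, 0.1454, 0.1327]
orientation: [-2.408, -2.018, -0.001]
force: [-0.6, -0.3, 0.1]
opening: 0.0005
gripper_force: 0.0
```

```bash
cat > r.py <<'E'
from h import *
import sys
sys.argv
M=np.array([[np.sin(CA),np.cos(CA)],[-np.cos(CA),np.sin(CA)]])
for n in sys.argv[1:]:
    c=cam(n);P=pts(c);C=c[0].reshape(-1,3).astype(int);ok=~np.isnan(P[:,0]);r_,g_,b_=C.T
    Y=(P[:,:2]-CO)@M[:,1];X=(P[:,:2]-CO)@M[:,0]
    for nm,m in [('blue',(b_>r_+80)&(b_>g_+60)),('red',(r_>g_+90)&(r_>b_+90)),('white',(C.min(1)>140))]:
        m=m&ok&(abs(X)<.012)&(Y>-.01)&(Y<.145)&(P[:,2]>.056)&(P[:,2]<.068)
        if m.sum(): print(n,nm,m.sum(),np.percentile(Y[m]*1000,[2,50,98]).round(1),np.median(X[m]).round(4),np.percentile(P[m,2],[50,95]).round(4))
E
python3 r.py wrist top; python3 s.py
```

```text
wrist blue 635 [33.7 38.7 48.5] 0.0011 [0.0605 0.0636]
wrist red 369 [22.  24.9 28.1] 0.0011 [0.0604 0.0624]
wrist white 51 [50.  50.7 52.1] -0.0032 [0.0599 0.0625]
top white 297 [ 70.5 102.9 138.5] -0.001 [0.0639 0.0672]
t 6.8 clamp y -0.0892 x -0.0002 z 0.1328 F_y -0.89 Fz -0.17 op 0.0006
```

Request:
move_arm --deltas '[0.008, 0, 0, 0, 0, 0, 0, 0.015, 0, 0, 0, 0, 0, 0, 0.021, 0, 0, 0, 0, 0, 0, 0.026, 0, 0, 0, 0, 0, 0]'

```text
t: 7.3
tool_pos: [0.5461, 0.1719, 0.1332]
orientation: [2.405, 2.019, -0.0]
force: [-0.7, -5.9, 3.1]
opening: 0.0003
gripper_force: 2.7
```

Request:
move_arm --deltas '[0.005, 0, 0, 0, 0, 0, 0, 0.01, 0, 0, 0, 0, 0, 0, 0.013, 0, 0, 0, 0, 0, 0, 0.013, 0, 0, 0, 0, 0, 0]'

```text
t: 7.8
tool_pos: [0.5482, 0.1839, 0.1325]
orientation: [2.405, 2.019, -0.003]
force: [-0.2, -9.1, 1.5]
opening: 0.0004
gripper_force: 4.4
```

Request:
move_arm --deltas '[0.001, 0, 0, 0, 0, 0, 0, 0.001, 0, 0, 0, 0, 0, 0]'

```text
t: 8.05
tool_pos: [0.5483, 0.1845, 0.1324]
orientation: [2.405, 2.018, -0.003]
force: [0.2, -9.2, 0.7]
opening: 0.0001
gripper_force: 4.7
```

```bash
python3 s.py; python3 r.py wrist
```

```text
t 8.05 clamp y -0.0503 x -0.0 z 0.1324 F_y -9.03 Fz 0.7 op 0.0001
wrist blue 571 [40.1 44.8 51.3] 0.0012 [0.0606 0.0636]
wrist red 342 [32.9 36.1 39.3] 0.0012 [0.0605 0.0624]
wrist white 2215 [15.6 71.9 88.9] 0.0005 [0.0623 0.0641]
```

Request:
move_arm --deltas '[-0.015, 0, 0, 0, 0, 0, 0, -0.03, 0, 0, 0, 0, 0, 0, -0.041, 0, 0, 0, 0, 0, 0, -0.041, 0, 0, 0, 0, 0, 0]'

```text
t: 8.6
tool_pos: [0.5409, 0.1445, 0.1327]
orientation: [-2.408, -2.018, -0.001]
force: [-0.0, 0.9, 0.6]
opening: 0.0006
gripper_force: 0.0
```

```bash
python3 s.py
cat > v.py <<'E'
from h import *
import sys
c=cam('wrist'); cv2.imwrite(sys.argv[1],cv2.resize(c[0][20:220,180:400,::-1],None,fx=3,fy=3))
for y in [40,50,60,70,134,138,141]: print(y,proj(c,[cl(0,y/1000,.06)]).round())
E
python3 v.py pics/w3.png; python3 r.py wrist
```

```text
t 8.6 clamp y -0.091 x -0.0003 z 0.1327 F_y 0.83 Fz 0.64 op 0.0006
40 [[282.  17.]]
50 [[282.   0.]]
60 [[282. -17.]]
70 [[282. -34.]]
134 [[ 282. -138.]]
138 [[ 282. -144.]]
141 [[ 282. -148.]]
wrist blue 575 [40.  44.5 51.2] 0.0005 [0.0609 0.0637]
wrist red 386 [32.  34.9 38.5] 0.001 [0.0604 0.0623]
wrist white 52 [10.7 14.5 18.1] 0.0011 [0.0564 0.057 ]
```

View pics/w3.png

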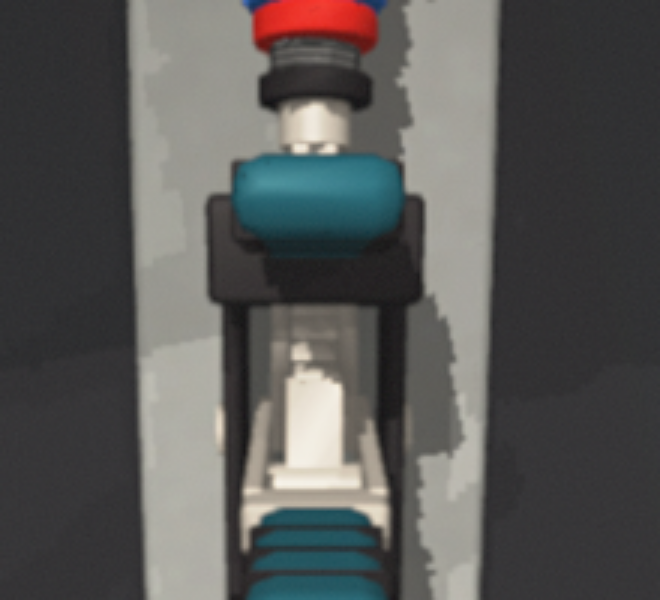

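The picture shows the red pad touching the blue cap near the top edge, with the trigger back at rest. Stroke 3 goes in increments with force checks.

Request:
move_arm --deltas '[0.008, 0, 0, 0, 0, 0, 0, 0.015, 0, 0, 0, 0, 0, 0, 0.02, 0, 0, 0, 0, 0, 0, 0.024, 0, 0, 0, 0, 0, 0, 0.024, 0, 0, 0, 0, 0, 0]'

```text
t: 9.32
tool_pos: [0.5456, 0.1684, 0.1334]
orientation: [2.405, 2.019, -0.001]
force: [-2.3, -8.0, 6.4]
opening: 0.0007
gripper_force: 4.2
```

Request:
move_arm --deltas '[0.003, 0, 0, 0, 0, 0, 0, 0.003, 0, 0, 0, 0, 0, 0]'

```text
t: 9.57
tool_pos: [0.5461, 0.1713, 0.1334]
orientation: [2.405, 2.019, -0.001]
force: [-1.7, -7.8, 6.4]
opening: 0.0004
gripper_force: 4.4
```

```bash
python3 s.py; python3 r.py wrist
```

```text
t 9.57 clamp y -0.0637 x 0.0002 z 0.1334 F_y -7.99 Fz 6.38 op 0.0004
wrist blue 467 [44.8 48.5 53.5] 0.0001 [0.0618 0.0637]
wrist red 362 [37.7 40.6 44. ] 0.0014 [0.0604 0.0624]
wrist white 1467 [ 1.  64.7 76.2] 0.0001 [0.0616 0.0637]
```

Request:
move_arm --deltas '[0.003, 0, 0, 0, 0, 0, 0, 0.003, 0, 0, 0, 0, 0, 0]'

```text
t: 9.88
tool_pos: [0.5466, 0.1741, 0.1333]
orientation: [2.405, 2.018, -0.002]
force: [-1.9, -7.9, 5.9]
opening: 0.0006
gripper_force: 4.6
```

```bash
python3 s.py; python3 r.py wrist
```

```text
t 9.88 clamp y -0.0608 x 0.0002 z 0.1333 F_y -8.12 Fz 5.93 op 0.0006
wrist blue 433 [45.9 49.5 53.2] 0.0008 [0.062 0.064]
wrist red 362 [38.8 41.8 45.1] 0.0014 [0.0605 0.0623]
wrist white 1622 [ 1.2 66.1 78.9] 0.0008 [0.0618 0.0639]
```

Request:
move_arm --deltas '[0.003, 0, 0, 0, 0, 0, 0, 0.003, 0, 0, 0, 0, 0, 0]'

```text
t: 10.18
tool_pos: [0.5471, 0.1769, 0.1332]
orientation: [2.405, 2.018, -0.002]
force: [-1.9, -9.5, 5.7]
opening: 0.0007
gripper_force: 5.0
```

```bash
python3 s.py; python3 r.py wrist
```

```text
t 10.18 clamp y -0.058 x 0.0002 z 0.1332 F_y -9.68 Fz 5.72 op 0.0007
wrist blue 419 [46.9 50.2 53.8] 0.0008 [0.0619 0.0639]
wrist red 356 [39.8 42.8 46. ] 0.0014 [0.0605 0.0626]
wrist white 1852 [-0.7 67.  81.6] 0.0008 [0.062 0.064]
```

Request:
move_arm --deltas '[0.002, 0, 0, 0, 0, 0, 0, 0.002, 0, 0, 0, 0, 0, 0]'

```text
t: 10.48
tool_pos: [0.5474, 0.1784, 0.1331]
orientation: [2.405, 2.018, -0.003]
force: [-2.8, -10.8, 6.0]
opening: 0.0005
gripper_force: 5.9
```

Request:
move_arm --deltas '[0.002, 0, 0, 0, 0, 0, 0, 0.002, 0, 0, 0, 0, 0, 0]'

```text
t: 10.72
tool_pos: [0.5476, 0.18, 0.133]
orientation: [2.404, 2.017, -0.004]
force: [-2.5, -12.3, 6.6]
opening: 0.0006
gripper_force: 6.8
```

```bash
python3 s.py; python3 r.py wrist
```

```text
t 10.72 clamp y -0.0549 x 0.0002 z 0.133 F_y -12.49 Fz 6.58 op 0.0006
wrist blue 414 [46.9 50.3 53.7] 0.0008 [0.0618 0.0638]
wrist red 355 [39.8 42.9 46.1] 0.0008 [0.0605 0.0624]
wrist white 2032 [ 0.1 68.6 84.6] 0.0008 [0.0621 0.0641]
```

The cap has stopped and force climbs: it is home. A bit more for bedding.

Request:
move_arm --deltas '[0.002, 0, 0, 0, 0, 0, 0, 0.002, 0, 0, 0, 0, 0, 0]'

```text
t: 11.02
tool_pos: [0.5479, 0.1815, 0.1329]
orientation: [2.404, 2.017, -0.005]
force: [-2.5, -14.3, 5.8]
opening: 0.0006
gripper_force: 7.6
```

Request:
move_arm --deltas '[0.001, 0, 0, 0, 0, 0, 0, 0.0015, 0, 0, 0, 0, 0, 0, 0.0015, 0, 0, 0, 0, 0, 0]'

```text
t: 11.4
tool_pos: [0.5481, 0.1827, 0.1328]
orientation: [2.404, 2.017, -0.006]
force: [-3.1, -15.9, 5.4]
opening: 0.0004
gripper_force: 8.3
```

```bash
python3 s.py; python3 r.py wrist
```

```text
t 11.4 clamp y -0.0521 x 0.0002 z 0.1328 F_y -16.16 Fz 5.42 op 0.0004
wrist blue 414 [47.1 50.4 53.7] 0.0008 [0.0621 0.0641]
wrist red 337 [40.3 43.4 46.2] 0.0008 [0.0604 0.0625]
wrist white 2159 [ 1.  69.9 86.9] 0.0008 [0.0624 0.0641]
```

Request:
move_arm --deltas '[-0.015, 0, 0, 0, 0, 0, 0, -0.03, 0, 0, 0, 0, 0, 0, -0.045, 0, -0.005, 0, 0, 0, 0, -0.075, 0, -0.01, 0, 0, 0, 0, -0.098, 0, -0.01, 0, 0, 0, 0, -0.099, 0, 0.01, 0, 0, 0, 0, -0.099, 0, 0.035, 0, 0, 0, 0, -0.099, 0, 0.037, 0, 0, 0, 0, -0.099, 0, 0.037, 0, 0, 0, 0]'

```text
t: 12.58
tool_pos: [0.5311, 0.0876, 0.0964]
orientation: [2.406, 2.02, 0.001]
force: [0.5, -0.2, 0.8]
opening: 0.0001
gripper_force: 0.0
```

```bash
python3 s.py; python3 r.py wrist
python3 - <<'E'
from h import *
c=cam('wrist'); cv2.imwrite('pics/w4.png',c[0][:,:,::-1])
E
```

```text
t 12.57 clamp y -0.1487 x -0.0001 z 0.0964 F_y -0.1 Fz 0.8 op 0.0001
```

View pics/w4.png

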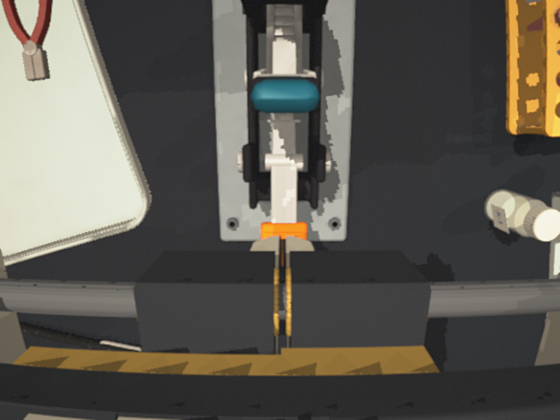

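Fingertips (284,245) sit over the tab, whose front edge shows at (284,230). Pressing down and holding.

Request:
move_arm --deltas '[0, 0, 0.008, 0, 0, 0, 0, 0, 0, 0.014, 0, 0, 0, 0, 0, 0, 0.019, 0, 0, 0, 0, 0, 0, 0.022, 0, 0, 0, 0, 0, 0, 0.022, 0, 0, 0, 0]'

```text
t: 13.3
tool_pos: [0.531, 0.0875, 0.0742]
orientation: [-2.407, -2.019, -0.0]
force: [-2.3, -0.7, 6.9]
opening: 0.0006
gripper_force: 3.6
```

Request:
move_arm --deltas '[0, 0, 0.002, 0, 0, 0, 0, 0, 0, 0.003, 0, 0, 0, 0, 0, 0, 0.003, 0, 0, 0, 0, 0, 0, 0.003, 0, 0, 0, 0]'

```text
t: 13.8
tool_pos: [0.5315, 0.0876, 0.0734]
orientation: [2.406, 2.019, 0.001]
force: [-11.4, -1.3, 25.0]
opening: 0.0007
gripper_force: 12.5
```

```bash
python3 s.py; python3 r.py top side
```

```text
t 13.8 clamp y -0.1486 x 0.0003 z 0.0734 F_y -3.26 Fz 25.03 op 0.0007
top blue 29 [46.8 49.8 53.1] 0.0009 [0.0635 0.0669]
top red 32 [13.3 16.3 20.3] 0.0001 [0.0614 0.0656]
top white 394 [ 56.3  96.9 138.7] -0.0003 [0.0635 0.0669]
side blue 28 [48.  52.7 55.3] -0.0041 [0.0638 0.0662]
side red 51 [13.8 19.7 22.7] -0.0008 [0.0607 0.0645]
side white 373 [ 57.1  99.1 138.3] -0.0036 [0.0645 0.0669]
```

Ram is back (red pad at its rest place). Ease, hold, then lift and move over the cartridge.

Request:
move_arm --deltas '[0, 0, -0.002, 0, 0, 0, 0, 0, 0, -0.002, 0, 0, 0, 0, 0, 0, -0.002, 0, 0, 0, 0, 0, 0, -0.002, 0, 0, 0, 0, 0, 0, -0.04, 0, 0, 0, 0, 0, 0, -0.09, 0, 0, 0, 0.3, 0.04, 0, -0.127, 0, 0, 0, 0.6, 0.1, 0, -0.127, 0, 0, 0, 0.6, 0.155, 0, -0.127, 0, 0, 0, 0.6, 0.21, 0, -0.127, 0, 0, 0, 0.6, 0.245, 0, -0.127, 0, 0, 0, 0.6, 0.245, 0, -0.127, 0, 0, 0, 0.6]'

```text
t: 15.4
tool_pos: [0.5725, 0.331, 0.1963]
orientation: [-2.403, -2.023, 0.002]
force: [-1.0, -0.5, 0.1]
opening: 0.0556
gripper_force: 0.0
```

```bash
python3 s.py; python3 r.py wrist side top
python3 - <<'E'
from h import *
c=cam('wrist'); cv2.imwrite('pics/w5.png',c[0][:,:,::-1])
for o in robot.recognise('wrist','cartridge')[:2]: print(o,pts(c,[o['uv']]))
E
```

```text
t 15.4 clamp y 0.0982 x -0.0016 z 0.1963 F_y -0.66 Fz 0.05 op 0.0556
wrist blue 148 [47.2 50.8 53.9] 0.0028 [0.0622 0.064 ]
wrist red 87 [16.7 19.1 20.1] 0.0012 [0.0588 0.0618]
wrist white 2498 [ 56.4  99.8 138.7] 0.0 [0.0627 0.0643]
side blue 27 [47.5 52.3 55.9] -0.0034 [0.0637 0.0663]
side red 49 [15.5 20.1 22.8] -0.0024 [0.0612 0.0646]
side white 366 [ 59.4 100.1 138.5] -0.0037 [0.0648 0.0671]
top blue 19 [47.2 49.5 52.7] 0.0045 [0.0629 0.0659]
top red 23 [13.9 15.7 18.8] 0.0009 [0.0618 0.0651]
top white 161 [55.2 71.2 91.1] 0.0008 [0.0636 0.0671]
{'uv': [284.7, 198.9], 'confidence': 0.74} [[0.57536813 0.32807395 0.06401453]]
```

View pics/w5.png

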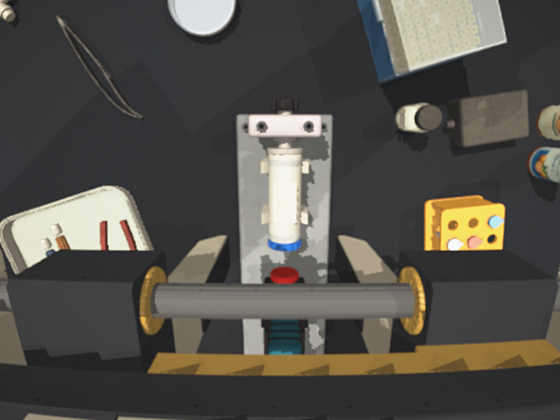

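The cap is flush on the cartridge (285,244), the pad is back at (285,275), and the supports are at rows 167 and 213 with a free gap between. Descend and grip.

Request:
move_arm --deltas '[-0.001, 0.001, 0.04, 0, 0, 0, 0.6, -0.001, 0.001, 0.08, 0, 0, 0, 0.6, -0.001, 0.001, 0.115, 0, 0, 0, 0.6, -0.001, 0.001, 0.135, 0, 0, 0, 0.6, -0.001, 0.001, 0.147, 0, 0, 0, 0.6, -0.001, 0.001, 0.149, 0, 0, 0, 0.6, -0.001, 0.001, 0.149, 0, 0, 0, 0.6]'

```text
t: 16.52
tool_pos: [0.5751, 0.3279, 0.05]
orientation: [2.406, 2.019, 0.003]
force: [0.6, -0.1, 0.2]
opening: 0.0558
gripper_force: 0.0
```

```bash
python3 s.py
```

```text
t 16.52 clamp y 0.0956 x 0.0015 z 0.05 F_y -0.01 Fz 0.23 op 0.0558
```

Request:
move_arm --deltas '[0.002, -0.001, 0.003, 0, 0, 0, 0.6, 0.002, -0.001, 0.003, 0, 0, 0, 0.6, 0.002, -0.001, 0.003, 0, 0, 0, 0.2, 0.002, -0.001, 0.003, 0, 0, 0, 0.2, 0.002, -0.001, 0.003, 0, 0, 0, 0.2, 0.002, -0.001, 0.003, 0, 0, 0, 0.2]' --squeeze 15

```text
t: 17.27
tool_pos: [0.575, 0.3295, 0.0464]
orientation: [2.406, 2.018, 0.003]
force: [5.7, -1.8, 0.9]
opening: 0.0292
gripper_force: 15.0
```

```bash
python3 s.py
```

```text
t 17.27 clamp y 0.0972 x 0.0011 z 0.0464 F_y -0.73 Fz 0.91 op 0.0292
```

Gripped (29 mm opening). Lift and carry to above the tray.

Request:
move_arm --deltas '[0, 0.001, -0.02, 0, 0, 0, 0.2, 0, 0.001, -0.06, 0, 0, 0, 0.2, 0, 0.001, -0.11, 0, 0, 0, 0.2, 0, 0, -0.15, 0, 0, 0, 0.2, -0.03, 0, -0.17, 0, 0, 0, 0.2, -0.08, 0.006, -0.17, 0, 0, 0, 0.2, -0.13, 0.012, -0.17, 0, 0, 0, 0.2, -0.18, 0.018, -0.17, 0, 0, -0.05, 0.2, -0.23, 0.024, -0.17, 0, 0, -0.1, 0.2, -0.28, 0.03, -0.17, 0, 0, -0.16, 0.2, -0.33, 0.036, -0.17, 0, 0, -0.22, 0.2]'

```text
t: 18.65
tool_pos: [0.5512, -0.0028, 0.2167]
orientation: [2.168, 2.274, 0.001]
force: [0.5, -0.6, -2.4]
opening: 0.0293
gripper_force: 15.0
```

```bash
python3 s.py; python3 -c "
from h import *
print(delta([.532,-.16,.21],103.2))"
```

```text
t 18.65 clamp y -0.2342 x 0.0354 z 0.2167 F_y -0.5 Fz -2.42 op 0.0293
(array([-0.1562, -0.0267,  0.0066]), array([ 0.0005, -0.0004, -0.1825]))
```

Request:
move_arm --deltas '[-0.05, -0.009, 0, 0, 0, -0.06, 0.2, -0.1, -0.018, 0, 0, 0, -0.12, 0.2, -0.145, -0.025, 0, 0, 0, -0.18, 0.2, -0.155, -0.027, 0, 0, 0, -0.1825, 0.2, -0.155, -0.027, 0, 0, 0, -0.1825, 0.2, -0.155, -0.027, 0, 0, 0, -0.1825, 0.2]'

```text
t: 19.4
tool_pos: [0.532, -0.1563, 0.2159]
orientation: [-1.953, -2.46, -0.001]
force: [-0.1, 0.5, -1.2]
opening: 0.0294
gripper_force: 15.0
```

```bash
cat > t.py <<'E'
from h import *
s=robot.read_state();print(s['t'],s['tool_pos'],s['opening'])
c=cam('wrist'); cv2.imwrite('pics/w6.png',c[0][:,:,::-1])
P=pts(c);ok=~np.isnan(P[:,0]);C=c[0].reshape(-1,3).astype(int)
T=np.array([.5322,-.1605]);a=np.radians(103.2);ux=np.array([np.sin(a),-np.cos(a)]);uy=np.array([np.cos(a),np.sin(a)])
X=(P[:,:2]-T)@ux;Y=(P[:,:2]-T)@uy
reg=ok&(abs(X)<.09)&(abs(Y)<.1)
m=reg&(P[:,2]>.003)&(P[:,2]<.025)
print('tray',m.sum(),np.percentile(X[m],[.5,99.5]).round(4),np.percentile(Y[m],[.5,99.5]).round(4),cv2.minAreaRect((P[m,:2]*1000).astype(np.float32)))
m=reg&(abs(X)<.04)&(P[:,2]>.0115)&(P[:,2]<.025)&(abs(Y)<.065)
q=np.c_[X[m],Y[m],P[m,2]]
print('saddle',m.sum(),np.percentile(q,[1,50,99],axis=0).round(4))
for sg in [-1,1]:
    k=np.sign(q[:,0])==sg; print(sg,k.sum(),np.percentile(q[k],[2,50,98],axis=0).round(4).tolist())
# cartridge relative to tool
cb=(C[:,2]>C[:,0]+80)&(C[:,2]>C[:,1]+60)&ok&(P[:,2]>.1)
R=c[4][:3,:3]
from plant import robot
s=robot.read_state();Q=(P-s['tool_pos'])@Rn.from_rotvec(s['orientation']).as_matrix()
print('cap in tool',np.percentile(Q[cb],[2,50,98],axis=0).round(4))
w=(C.min(1)>140)&ok&(abs(Q[:,1])<.014)&(Q[:,2]<.0)&(Q[:,2]>-.03)&(abs(Q[:,0])<.06)
print('white in tool',w.sum(),np.percentile(Q[w],[2,50,98],axis=0).round(4))
E
python3 t.py
```

```text
19.4 [ 0.53198545 -0.15633016  0.21589296] 0.029405692452980463
tray 10772 [-0.0666  0.0636] [-0.0573  0.0735] ((529.7315673828125, -155.87570190429688), (131.8227996826172, 138.25498962402344), 12.720819473266602)
saddle 724 [[-0.0226  0.0254  0.0117]
 [ 0.0088  0.0436  0.0145]
 [ 0.0203  0.061   0.0163]]
-1 358 [[-0.0226, 0.0258, 0.0117], [-0.0174, 0.0447, 0.0145], [-0.0121, 0.061, 0.0161]]
1 366 [[0.0089, 0.0254, 0.0119], [0.015, 0.0424, 0.0144], [0.0203, 0.0599, 0.0161]]
cap in tool [[-0.0474 -0.0158 -0.0144]
 [-0.0446 -0.0107 -0.0091]
 [-0.0427  0.0144 -0.0029]]
white in tool 7138 [[-0.0398 -0.0133 -0.0184]
 [ 0.0141 -0.0006 -0.016 ]
 [ 0.0373  0.0127 -0.0048]]
```

View pics/w6.png

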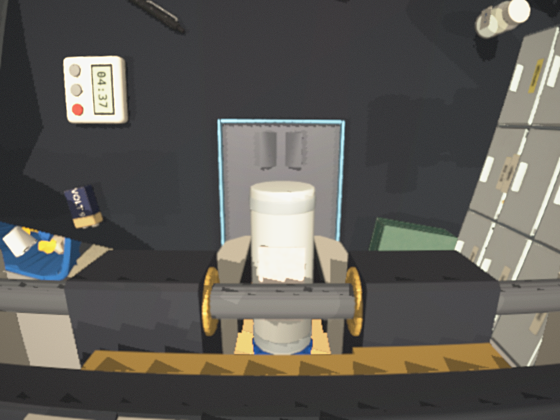

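The picture shows the closed cartridge in the fingers (281,260) and the tray below with its far saddles at (265,150) and (296,150), centred within about 1 mm. Now the descent.

```bash
python3 -c "
from h import *
print(delta([.5308,-.1588,.023],102.9))"
```

```text
(array([-0.0023, -0.0018,  0.1928]), array([ 0.0001, -0.0005,  0.0041]))
```

Request:
move_arm --deltas '[-0.002, -0.002, 0.04, 0, 0, 0.004, 0.2, -0.002, -0.002, 0.085, 0, 0, 0.004, 0.2, -0.002, -0.002, 0.125, 0, 0, 0.004, 0.2, -0.002, -0.002, 0.155, 0, 0, 0.004, 0.2, -0.002, -0.002, 0.17, 0, 0, 0.004, 0.2, -0.002, -0.002, 0.17, 0, 0, 0.004, 0.2, -0.002, -0.002, 0.17, 0, 0, 0.004, 0.2]'

```text
t: 20.32
tool_pos: [0.5315, -0.1602, 0.0473]
orientation: [1.957, 2.454, 0.001]
force: [0.7, 0.1, -1.7]
opening: 0.0296
gripper_force: 15.0
```

```bash
python3 -c "
from h import *
print(delta([.5308,-.1588,.022],102.9),robot.read_state()['tool_pos'],robot.read_state()['force'])"
```

```text
(array([ 0.0015, -0.0004,  0.0253]), array([ 0.0019,  0.0013, -0.0008])) [ 0.53149454 -0.16016497  0.04725322] [ 0.65764398  0.10589583 -1.67614304]
```

Request:
move_arm --deltas '[0.0015, 0, 0.01, 0, 0, 0, 0.2, 0.0015, 0, 0.018, 0, 0, 0, 0.2, 0.0015, 0, 0.023, 0, 0, 0, 0.2, 0.0015, 0, 0.025, 0, 0, 0, 0.2, 0.0015, 0, 0.025, 0, 0, 0, 0.2]'

```text
t: 20.95
tool_pos: [0.5299, -0.1586, 0.0206]
orientation: [-1.959, -2.456, 0.0]
force: [0.2, 0.0, -2.5]
opening: 0.0295
gripper_force: 15.0
```

Request:
move_arm --deltas '[0, 0, 0.001, 0, 0, 0, 0.2, 0, 0, 0.001, 0, 0, 0, 0.2, 0, 0, 0.001, 0, 0, 0, 0.2]'

```text
t: 21.32
tool_pos: [0.5303, -0.1587, 0.0199]
orientation: [1.959, 2.455, 0.0]
force: [1.8, -0.0, -1.0]
opening: 0.0299
gripper_force: 15.0
```

Request:
move_arm --deltas '[0, 0, 0, 0, 0, 0, 0.35, 0, 0, 0, 0, 0, 0, 0.42, 0, 0, 0, 0, 0, 0, 0.5, 0, 0, 0, 0, 0, 0, 0.5, 0, 0, 0, 0, 0, 0, 0.5, 0, 0, -0.02, 0, 0, 0, 0.5, 0, 0, -0.06, 0, 0, 0, 0.5, 0, 0, -0.12, 0, 0, 0, 0.5, 0, 0, -0.17, 0, 0, 0, 0.5, -0.05, 0, -0.2, 0, 0, 0, 0.5, -0.07, 0, -0.2, 0, 0, 0, 0.5, -0.07, 0, -0.2, 0, 0, 0, 0.5]'

```text
t: 22.82
tool_pos: [0.5451, -0.2276, 0.2193]
orientation: [-1.961, -2.453, 0.0]
force: [-0.1, 0.4, -1.2]
opening: 0.0467
gripper_force: 0.0
```

```bash
cat > u.py <<'E'
from h import *
c=cam('wrist'); cv2.imwrite('pics/w7.png',c[0][:,:,::-1])
P=pts(c);ok=~np.isnan(P[:,0]);C=c[0].reshape(-1,3).astype(int)
T=np.array([.5312,-.1607]);a=np.radians(102.9);ux=np.array([np.sin(a),-np.cos(a)]);uy=np.array([np.cos(a),np.sin(a)])
X=(P[:,:2]-T)@ux;Y=(P[:,:2]-T)@uy
m=ok&(abs(X)<.03)&(abs(Y)<.08)&(P[:,2]>.024)&(P[:,2]<.06)
print(m.sum(),np.percentile(np.c_[X,Y,P[:,2]][m],[1,50,99],axis=0).round(4))
r=cv2.fitLine((np.c_[X,Y][m&(P[:,2]>.032)]*1000).astype(np.float32),cv2.DIST_L2,0,.01,.01);print(r.ravel())
for y0 in (-.035,0,.03):
    k=m&(abs(Y-y0)<.006);print(y0,np.percentile(P[k,2],95))
E
python3 u.py; python3 s.py; python3 r.py top
```

```text
2514 [[-0.0144 -0.0475  0.025 ]
 [-0.0007 -0.0024  0.0352]
 [ 0.0133  0.0389  0.0383]]
[ 0.01238537  0.9999233  -0.75107604 -3.9619274 ]
-0.035 0.037145790590696025
0 0.03787639423329832
0.03 0.037107337961006584
t 22.88 clamp y -0.4555 x 0.0678 z 0.2183 F_y 0.62 Fz -1.37 op 0.0465
top red 35 [13.1 15.9 20.1] 0.0009 [0.0612 0.0651]
top white 26 [135.1 137.7 141. ] -0.0001 [0.0631 0.0673]
```

View pics/w7.png

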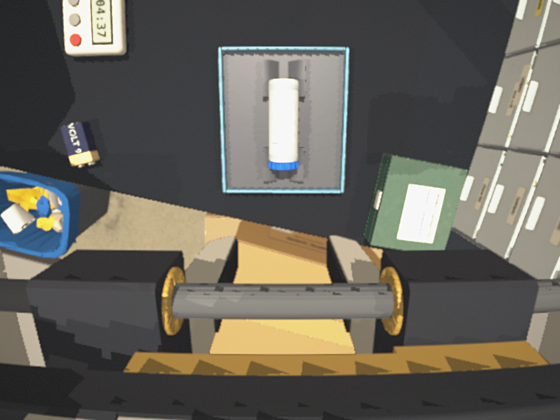

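The closed cartridge lies level and centred in the saddles (284,125), its top at 38 mm as expected. The robot is clear and the ram is back, so I hand in.

```bash
python3 -c "
from plant import robot
print(robot.close_job())"
```

```text
the job is handed in; nothing more can be done
None
```

The job is handed in: the cap is pressed home and bedded at roughly 22 N (estimated from the tip force), the ram ran fully back, and the closed cartridge lies level in the tray saddles; the vials were not touched and the clock stood near 23 s.

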